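# Lock the cable-box cover with its key

## Task

The cover of the cable box on the meeting table is still unlocked. Take the key out of its wooden holder, set its blade in the slot of the round stud, and keep pressing while you turn it clockwise until you feel the stud drop into its catch, nearly level with the cover. Then put the key back upright in its holder, fully home, and leave the things around in their places.

Things in the scene. Friction and masses are not known exactly. Their poses are not given: they have to be found in the camera images.
- box: Grey table-top cable box, fixed to the table, 200 x 150 x 60 mm high, with an aluminium cover. Origin at the centre of its underside; z up, so the cover's top is at z = 60 mm. The stud stands in a 38 mm round opening of the cover, its vertical axis at x = -35 mm, y = 0 of the box frame; three flat black-framed outlets are at x = +55 mm.
- stud_slot (a point): Centre of the slot's floor in the steel stud, a round head of 30 mm diameter with one straight slot right across, 6.5 mm wide, 8 mm deep. x axis along the slot, z up; the frame turns and sinks with the stud. At the start the slot's floor is 1 mm below the cover's top and the head stands 7 mm proud; caught, it stands 1 mm proud.
- stud (a joint): Turn of the stud in rad, growing clockwise seen from above; at 0 the slot lies along the box's x axis. Starts between 0 and 0.25, stop at 1.75. Light friction, about 0.03 N m, more while pressed.
- stud_sink (a joint): How far the stud has sunk, in m: 0 at the start, 0.006 fully down. No spring: it stays where left and needs more than about 4 N to sink; press with 8 to 12 N. Pressed at the start it sinks about 1 mm and rides on a hidden ledge. Pressed over the ledge's one gap (its place differs each time, at a turn of 1.1 to 1.6) it drops to 0.006 and can then turn only about 0.1 rad either way.
- key: Loose upright key, 62 mm tall, 50 to 100 g. Origin at the centre of the blade's lower tip, z up, x along the blade's width. Steel blade 22 mm wide (x), 4 mm thick (y), tapering to 19 x 2 mm over the last 3 mm, up to z = 12 mm; shank 19 mm round to z = 20; black collar 40 mm round, z = 20 to 26. It starts in the holder, hanging by its collar on the holder's top.
- key_grip (a point): Middle of the key's flat black grip, 44 mm above the blade's tip. The grip is 28 mm wide (x), 12 mm thick (y), 36 mm tall (z = 26 to 62 mm of the key), parallel to the blade; a half turn about z makes no difference.
- holder: Wooden holder block fixed to the table, 64 x 64 x 40 mm high, with a round well of 30 mm diameter and 26 mm depth in the middle of its top. Origin at the centre of its underside, z up. With the key home its collar lies on the top face: the key's origin is then 20 mm above the holder's origin. The key may stand at any yaw.
- bottle: Bystander: blue drinking bottle, 68 mm diameter, 200 mm tall, standing; origin at the centre of its foot.
- cup_lid: Bystander: round grey cup lid, 84 mm diameter, 18 mm high, lying flat; origin at the centre of its underside.
- mouse: Bystander: black computer mouse, 100 x 58 x 32 mm; origin at the centre of its underside.
- tablet: Bystander: tablet in a closed brown case, 240 x 170 x 12 mm, lying flat; origin at the centre of its underside.
Things that resemble listed ones, but are neither listed nor needed, are in the scene too. What is shaped like the key but green is not meant. There is more than one size of the holder; the job needs the smaller.

How it is judged:
On the way, in this order (a step that is already met when the one before it is completed fails the run):
1. the key's blade stands in the stud's slot, before the stud has dropped (distance between key and stud_slot below 0.006 m and value of joint stud_sink below 0.003 m), for 0.05 s.
2. the stud has dropped into its catch with the key in its slot (distance between key and stud_slot below 0.006 m and value of joint stud_sink above 0.0045 m and value of joint stud above 0.9 rad), for 0.1 s.
At the end, for the whole second after the job is handed in: The stud is caught: sunk at least 4.5 mm and turned more than 0.9 rad; the key stands released and at rest in the holder, within 8 mm of its middle, its origin 17 to 23 mm above the holder's origin, upright within 0.12 rad (value of joint stud_sink above 0.0045 m and value of joint stud above 0.9 rad and horizontal distance between key and holder below 0.008 m and z of key in the frame of holder between 0.017 and 0.023 m and angle between key's own z axis and vertical below 0.12 rad and linear speed of key below 0.02 m/s); the robot touches nothing.
It fails at once if a bystander (bottle, cup lid, mouse or tablet) is moved more than 30 mm (distance of any of bottle, cup_lid, mouse, tablet from where it was at the start of the episode above 0.03 m).
It also fails if it takes over 61 s, if anything falls off the work surface, if the arm or the gripper's body presses on something with over 40 N, if the wrist force passes 120 N, or if a joint passes its speed limit or range.

## Robot

A 6-joint arm with a two-finger parallel gripper is mounted at the origin on the work surface. World frame = base frame: x ahead of the robot, y to its left, z up, the work surface at z = 0. Lengths are in m, angles in rad, forces in N, time in s.
With the tool pointing down it reaches from about 0.325 to 0.9 m from the base axis. Payload 6.1 kg.
Tool frame: the origin (TCP) lies at the very end of the fingers, on their centre line; the grasp point (between the pads) lies behind it (grip_depth is the z of the grasp point in the tool frame, in m); z points along the fingers, y is the direction in which the jaws open and shut (so a half turn about z gives the same grasp; the last joint's range is limited). The gripper opens to 87 mm and grips with 3 to 60 N. Pads are 19 mm wide; open, the fingers measure 117 mm over their backs; the gripper's body (75 mm by 190 mm) begins 51 mm behind the grasp point.
Start: joints at [-1.261, 0.22, 1.526, -0, 1.395, -0.126], TCP at [0.264, -0.567, 0.185] pointing down, gripper open.
Joint ranges: [-2.98, 2.98], [-0.91, 2.08], [0.09, 2.57], [-1.24, 4.39], [0.2, 2.65], [-2.68, 2.68]. Speed limits (rad/s): [2.57, 2.57, 3.01, 3.14, 3.14, 3.14].

## Interface

Orientations are given as a rotation vector (axis times angle).
In Python, from station import move_pose, move_linear, movej, command_gripper, wait, solve_ik, read_state, capture, get_calibration, MotionError, hand_in, search_frame, masks_of, landmark_of, grip_depth gives the robot as it stands. Calls block until the motion is done:
- move_pose(position, orientation): joint-space move of the TCP to a pose.
- move_linear(position, attitude=None, feed=0.15): straight line of the TCP; attitude=None keeps the orientation; feed is the mean speed in m/s.
- movej(angles): joint-space move.
- command_gripper(opening, f_grip=None): opening from 0.0 (shut) to 1.0 (fully open); f_grip is the grip in N (None keeps the last); returns when the fingers have stopped.
- wait(seconds).
- solve_ik(position, orientation): joint angles nearest the present ones, or None.
- read_state(): the state.
- capture(name): name is "scene" or "top" or "wrist"; returns (picture, depth): 384x512x3 uint8, blue, green, red; 384x512 float32, m along the optical axis (not along the pixel's ray), 0 where there is no reading.
- get_calibration(name): a dict with "fx", "fy", "cx", "cy" (pixels), "cam_to_world" (4x4, takes a point from camera to world coordinates). Camera axes: x right, y up, looking along -z (the intrinsics and any distortion apply to the point x, -y, -z); pixel columns grow to the right and rows downward; lengths in m; the calibration is good to about 2 mm. A picture is of the moment at which its call begins: read the wrist's pose just before it. get_calibration takes no time and is no camera call; for the wrist camera it gives the pose at the moment of the call.
A pose or a line that the arm cannot do raises MotionError and nothing moves.
- hand_in(): hands the job in, once; it reports no verdict.
Trained networks look in the newest picture that a camera, given by its name, has taken for a name from the list of things; names that differ only in an ending like _2 or _b are one class to them, and where a whole thing is asked for, a point or a joint stands for the part that bears it (a point fixed in the world has none). Each returns a list of dicts, best first, with "confidence" (0 to 1); they miss things now and then, are a little off and sometimes report something else, mostly with a low value. They report only what shows in the picture. A call takes as long as a camera call. They do not tell look-alikes from the thing itself.
- search_frame(label, camera): "at" ([x, y, z] in m, in world coordinates, good to about 4 mm: the middle of the surface that is visible of it).
- masks_of(label, camera): "region" (384x512 bool, what is visible of it).
- landmark_of(label, camera): "at" ([x, y, z] in m, in world coordinates, good to about 4 mm: a listed point, or the origin of a listed thing).
The state is a dict: "time_s": time; "joints": joint angles; "dq": joint speeds; "joint_torque": joint torques, N m; "position": TCP position; "eef_rot": TCP orientation; "contact_force": force on the tool from outside, world axes, zero at the start; "ft_torque": the same for the moment, N m; "finger_gap": opening from 0.0 (shut) to 1.0 (fully open).
Only numpy, scipy, OpenCV 4.12 (cv2) and the standard library are available. Lean on these libraries where they do the work, as an engineer would, in place of code of your own. Each camera call takes 0.05 s, during which the arm holds its last target.

## Working session

There is one attempt and no reset: what is moved stays moved. The work goes in short steps, each a Python script; the robot and the scene stay as the last script left them, time stands still between calls to the robot, and variables do not carry over. Pictures are saved under pics/ and viewed, and the job is handed in when it is done.

```bash
ls; mkdir -p pics
python3 - <<'E'
from station import *
import cv2
print(read_state(), grip_depth)
for c in ("scene","top","wrist"):
    p,d=capture(c); cv2.imwrite(f"pics/{c}0.png",p)
    k=get_calibration(c); print(c,{a:(b if a!="cam_to_world" else b) for a,b in k.items()})
    for l in ("key","holder","box","stud_slot","bottle","cup_lid","mouse","tablet"):
        try: print(c,l,[(round(r["confidence"],2),[round(float(v),3) for v in r["at"]]) for r in landmark_of(l,c)][:4])
        except Exception as e: print(e)
print(read_state()["time_s"])
E
```

```text
pics
{'time_s': 0.0, 'joints': array([-1.26111602e+00,  2.21251165e-01,  1.52760475e+00,  1.09272735e-05,
        1.39468371e+00, -1.26102196e-01]), 'dq': array([ 0.00234767, -0.00033808, -0.00011225, -0.00142515, -0.00056501,
       -0.00078343]), 'joint_torque': array([-1.78578586e-03, -4.94601309e+01, -3.87386978e+01,  7.00842845e-02,
        5.70048415e-02, -1.03463674e-04]), 'position': array([ 0.26361265, -0.56592754,  0.18342518]), 'eef_rot': array([-3.06541792e+00, -6.78699634e-01,  2.63336543e-04]), 'contact_force': array([ 0.32515145, -1.16292061,  0.04121655]), 'ft_torque': array([-0.08352616,  0.01101486, -0.01491308]), 'finger_gap': 1.002834349280978} -0.0187
scene {'fx': 386.93498126354064, 'fy': 386.93498126354064, 'cx': 256.8841509464521, 'cy': 195.61887596913832, 'cam_to_world': array([[ 0.83362906, -0.4731122 ,  0.28500426,  0.84823816],
       [ 0.55227828,  0.70732244, -0.44122973, -0.37265207],
       [ 0.00716126,  0.52522358,  0.85093414,  0.86121295],
       [ 0.        ,  0.        ,  0.        ,  1.        ]])}
scene key [(0.63, [0.53, -0.244, 0.021]), (0.59
[... 1150 characters left out ...]
85, 0.113, 0.004])]
top mouse [(0.56, [0.719, -0.315, -0.003])]
top tablet [(0.77, [0.391, 0.416, 0.003])]
wrist {'fx': 280.886154232704, 'fy': 280.886154232704, 'cx': 255.5788329513226, 'cy': 191.12395404854425, 'cam_to_world': array([[ 4.23495281e-01,  8.77457282e-01,  2.25212046e-01,
         3.24601043e-01],
       [-9.05898155e-01,  4.10054422e-01,  1.05848494e-01,
        -5.37961151e-01],
       [ 5.28336578e-04, -2.48845515e-01,  9.68543045e-01,
         3.85949943e-01],
       [ 0.00000000e+00,  0.00000000e+00,  0.00000000e+00,
         1.00000000e+00]])}
wrist key []
wrist holder []
wrist box []
wrist stud_slot []
wrist bottle []
wrist cup_lid []
wrist mouse []
wrist tablet []
1.35
```

View pics/scene0.png

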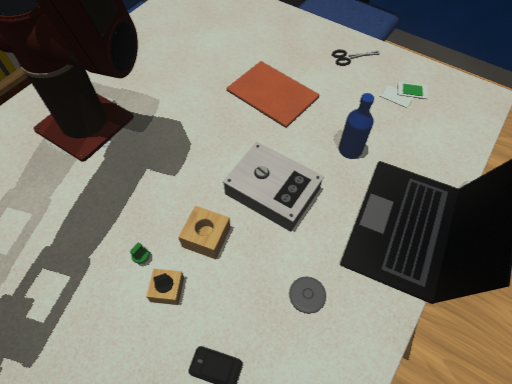

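View pics/top0.png

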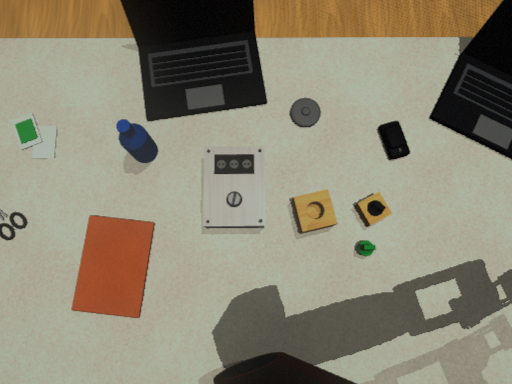

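Run:
```python
import cv2
p=cv2.imread("pics/scene0.png");t=cv2.imread("pics/top0.png")
a=cv2.resize(p[180:340,110:270],(500,500),interpolation=cv2.INTER_CUBIC)
cv2.imwrite("pics/crop_a.png",a)
b=cv2.resize(p[80:220,200:340],(500,500),interpolation=cv2.INTER_CUBIC)
cv2.imwrite("pics/crop_b.png",b)
```

```text
(no output)
```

The scene picture shows the key candidates: a black key in the smaller holder at (165,283), and a green look-alike at (140,254). The holder candidates are the small one at (165,287) and a larger empty one at (205,231). The black key and small holder at about (0.529,-0.246) fit the description. The stud is at (262,172). I'll confirm with a crop and a wrist view.

View pics/crop_a.png

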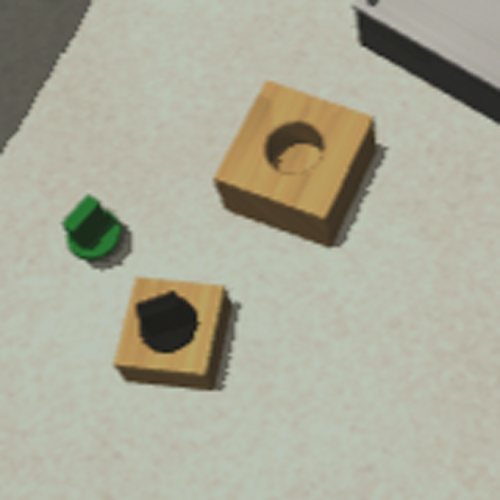

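```bash
cat > h.py <<'E'
from station import *
import numpy as np, cv2
from scipy.spatial.transform import Rotation as R
def down(yaw):
    # tool z down, tool y (jaw dir) at world angle yaw
    y=np.array([np.cos(yaw),np.sin(yaw),0]); z=np.array([0,0,-1.]); x=np.cross(y,z)
    return R.from_matrix(np.stack([x,y,z],1)).as_rotvec()
def shot(name,fn):
    k=get_calibration(name); p,d=capture(name); cv2.imwrite(fn,p)
    np.savez(fn.replace('.png','.npz'),p=p,d=d,**k); return p,d,k
def cloud(d,k):
    v,u=np.mgrid[0:d.shape[0],0:d.shape[1]]
    c=np.stack([(u-k['cx'])/k['fx']*d,-(v-k['cy'])/k['fy']*d,-d],-1)
    T=k['cam_to_world']; return c@T[:3,:3].T+T[:3,3]
E
python3 - <<'E'
from h import *
s=read_state(); r=R.from_rotvec(s['eef_rot']).as_matrix(); print(r)
k=get_calibration("wrist"); print(r.T@(k['cam_to_world'][:3,3]-s['position']), r.T@k['cam_to_world'][:3,:3])
for yaw in np.arange(-3,3.2,.5):
    print(round(yaw,2),solve_ik([0.53,-0.25,0.25],down(yaw)))
E
```

```text
[[ 9.06553826e-01  4.22090228e-01 -5.05608895e-06]
 [ 4.22090228e-01 -9.06553826e-01 -5.69154507e-06]
 [-6.98596234e-06  3.02556622e-06 -1.00000000e+00]]
[ 0.06716456 -0.00029046 -0.20138968] [[ 1.55048778e-03  9.68544806e-01  2.48834394e-01]
 [ 9.99998674e-01 -1.37759486e-03 -8.68944877e-04]
 [-4.98819064e-04  2.48835411e-01 -9.68545657e-01]]
-3.0 [-5.75285226e-01  9.23694354e-02  1.54788143e+00 -4.44089210e-16
  1.50134179e+00  2.42471477e+00]
-2.5 [-5.75285226e-01  9.23694354e-02  1.54788143e+00 -8.88178420e-16
  1.50134179e+00  1.92471477e+00]
-2.0 [-5.75285226e-01  9.23694354e-02  1.54788143e+00 -4.44089210e-16
  1.50134179e+00  1.42471477e+00]
-1.5 [-5.75285226e-01  9.23694354e-02  1.54788143e+00 -8.88178420e-16
  1.50134179e+00  9.24714774e-01]
-1.0 [-5.75285226e-01  9.23694354e-02  1.54788143e+00 -4.44089210e-16
  1.50134179e+00  4.24714774e-01]
-0.5 [-0.57528523  0.09236944  1.54788143  0.          1.50134179 -0.07528523]
0.0 [-5.75285226e-01  9.23694354e-02  1.54788143e+00 -4.44089210e-16
  1.50134179e+00 -5.75285226e-01]
0.5 [-5.75285226e-01  9.23694354e-02  1.54788143e+00 -4.44089210e-16
  1.50134179e+00 -1.07528523e+00]
1.0 [-0.57528523  0.09236944  1.54788143  0.          1.50134179 -1.57528523]
1.5 [-0.57528523  0.09236944  1.54788143  0.          1.50134179 -2.07528523]
2.0 [-5.75285226e-01  9.23694354e-02  1.54788143e+00 -4.44089210e-16
  1.50134179e+00 -2.57528523e+00]
2.5 None
3.0 None
```

The enlarged crop confirms it. The black key with its collar sits in the smaller block, the large block is empty, and the green key lies loose on the table. Next, wrist views over the key and then the stud.

Run:
```python
from h import *
move_pose([0.55,0.11,0.24],down(1.35)); wait(0.3)
shot("wrist","pics/w_stud.png")
for l in("stud_slot","box"): print(l,[(round(r["confidence"],2),np.round(r["at"],4)) for r in landmark_of(l,"wrist")])
move_pose([0.53,-0.246,0.24],down(0.0)); wait(0.3)
shot("wrist","pics/w_key.png")
for l in("key","key_grip","holder"): print(l,[(round(r["confidence"],2),np.round(r["at"],4)) for r in landmark_of(l,"wrist")])
print(read_state()['time_s'],read_state()['position'],read_state()['contact_force'])
```

```text
stud_slot [(0.91, array([0.5503, 0.1089, 0.0622])), (0.71, array([ 0.5267, -0.2532,  0.0228])), (0.25, array([ 0.3968,  0.4147, -0.0045]))]
box [(0.83, array([ 0.5818,  0.1083, -0.0016]))]
key [(0.92, array([ 0.4322, -0.2217,  0.001 ])), (0.84, array([ 0.5321, -0.249 ,  0.0224]))]
key_grip [(0.72, array([ 0.4625, -0.2249,  0.0253])), (0.64, array([ 0.5289, -0.244 ,  0.0633]))]
holder [(0.82, array([ 0.5265, -0.2493, -0.0023])), (0.77, array([ 0.522 , -0.096 ,  0.0022]))]
6.25 [ 0.53009259 -0.24579287  0.24001722] [-0.64333711 -0.30766626  0.31014647]
```

View pics/w_key.png

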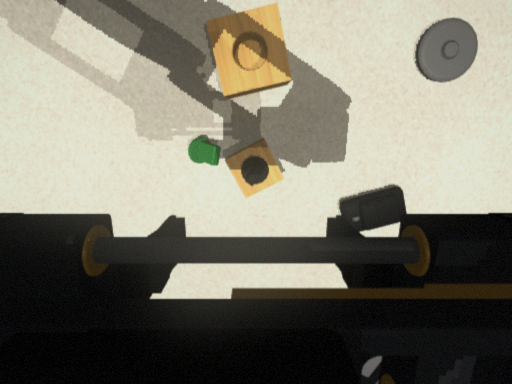

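View pics/w_stud.png

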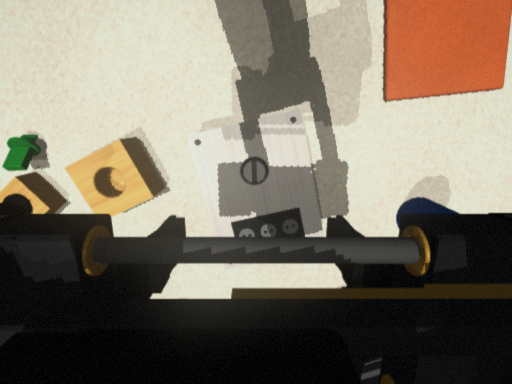

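The wrist view over the key shows the black key at (255,170) in the small holder and the green one at (204,151). The stud view shows the slot at (254,171), tilted slightly from vertical in the image. Now I'll measure both from depth.

Run:
```python
from h import *
from scipy.optimize import least_squares
def ld(n): 
    f=np.load(n); return f['p'],f['d'],{k:f[k] for k in('fx','fy','cx','cy','cam_to_world')}
p,d,k=ld('pics/w_key.npz'); P=cloud(d,k)
roi=np.zeros(d.shape,bool); roi[135:200,220:290]=1
for lo,hi in((.03,.0425),(.0425,.055),(.06,.1)):
    m=roi&(P[...,2]>lo)&(P[...,2]<hi); Q=P[m]
    if len(Q): print(lo,hi,len(Q),Q.mean(0),np.median(Q[:,2]),cv2.minAreaRect((Q[:,:2]*1000).astype(np.float32)))
cv2.imwrite('pics/ck.png',cv2.resize(p[135:205,220:290],(560,560),interpolation=cv2.INTER_NEAREST))
p,d,k=ld('pics/w_stud.npz'); P=cloud(d,k)
roi=np.zeros(d.shape,bool); roi[145:200,225:285]=1
for lo,hi in((.055,.0625),(.0645,.075)):
    m=roi&(P[...,2]>lo)&(P[...,2]<hi); Q=P[m]
    print(lo,hi,len(Q),Q.mean(0),np.median(Q[:,2]),cv2.minAreaRect((Q[:,:2]*1000).astype(np.float32)), cv2.minEnclosingCircle((Q[:,:2]*1000).astype(np.float32)))
cv2.imwrite('pics/cs.png',cv2.resize(p[130:210,210:290],(560,560),interpolation=cv2.INTER_NEAREST))
```

```text
0.03 0.0425 1258 [ 0.52754389 -0.24593948  0.04115164] 0.041324038134225555 ((523.5819702148438, -239.84249877929688), (64.15493774414062, 82.73409271240234), 27.5474796295166)
0.0425 0.055 460 [ 0.52826003 -0.24576984  0.04648312] 0.046989016830463415 ((528.1624755859375, -248.07489013671875), (62.57412338256836, 62.75625991821289), 27.52581214904785)
0.06 0.1 237 [ 0.5281452  -0.24723418  0.08093735] 0.08293413253569298 ((528.2225952148438, -248.62255859375), (27.958545684814453, 12.028101921081543), 54.121238708496094)
0.055 0.0625 2603 [0.55272287 0.10748217 0.06119651] 0.06124327594437806 ((553.004150390625, 107.23933410644531), (83.1133804321289, 75.86602783203125), 77.41960906982422) ((553.9212646484375, 107.19248962402344), 55.302879333496094)
0.0645 0.075 284 [0.54984971 0.10684256 0.06834152] 0.0684081158754942 ((549.986083984375, 106.54694366455078), (28.47551155090332, 28.312063217163086), 78.09778594970703) ((550.1605834960938, 106.89191436767578), 15.28834342956543)
```

View pics/ck.png

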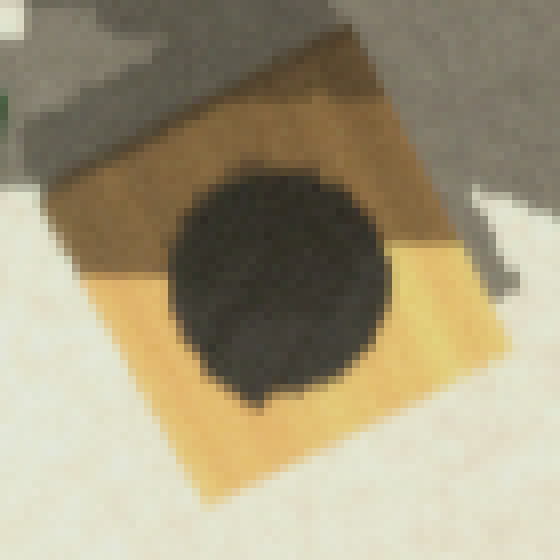

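View pics/cs.png

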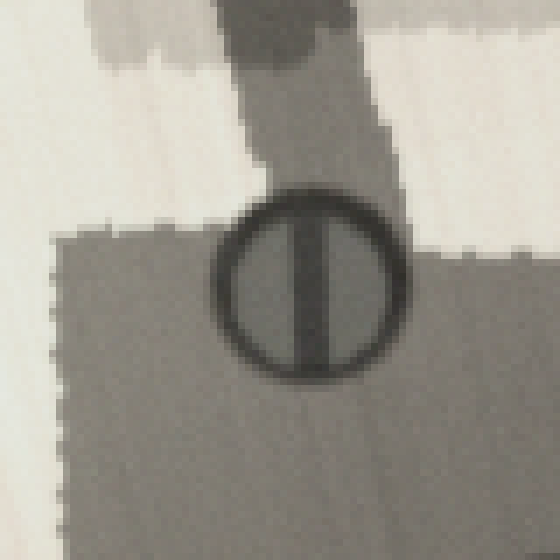

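Run:
```python
from h import *
def ld(n): 
    f=np.load(n); return f['p'],f['d'],{k:f[k] for k in('fx','fy','cx','cy','cam_to_world')}
p,d,k=ld('pics/w_stud.npz'); P=cloud(d,k)
c=np.array([.55016,.10689]); rr=np.hypot(*(P[...,:2]-c).transpose(2,0,1))
m=(rr<.0125)&(P[...,2]<.0635); Q=P[m]; q=Q[:,:2]-Q[:,:2].mean(0)
w,v=np.linalg.eigh(q.T@q); print(len(Q),Q.mean(0),np.sqrt(w/len(q)),np.degrees(np.arctan2(v[1,1],v[0,1])),np.median(Q[:,2]))
# top-colour based: project pixels onto plane z=.068 , bright sectors
m2=(P[...,2]>.03)&(P[...,2]<.075)&(np.abs(P[...,0]-.58)<.14)&(np.abs(P[...,1]-.107)<.1); m2[215:]=0
print('box',cv2.minAreaRect((P[m2][:,:2]*1000).astype(np.float32)))
edge=P[(np.abs(P[...,2]-.061)<.003)&m2]
for s in np.arange(.49,.60,.02):
    e=edge[np.abs(edge[:,0]-s)<.003][:,1]; print(round(s,2),e.min(),e.max())
for s in np.arange(.06,.17,.02):
    e=edge[np.abs(edge[:,1]-s)<.003][:,0]; print('y',round(s,2),e.min())
p,d,k=ld('pics/w_key.npz'); P=cloud(d,k)
m=(P[...,2]>.075)&(P[...,2]<.09)&(np.abs(P[...,0]-.528)<.03)&(np.abs(P[...,1]+.247)<.03); Q=P[m][:,:2]; q=Q-Q.mean(0)
w,v=np.linalg.eigh(q.T@q); print(len(Q),Q.mean(0),np.sqrt(w/len(q)),np.degrees(np.arctan2(v[1,1],v[0,1])))
for a in (54.12,-35.88):
  print(solve_ik([.528,-.2486,.15],down(np.radians(a))),solve_ik([.528,-.2486,.15],down(np.radians(a+180))))
```

```text
117 [0.54795534 0.10772686 0.04687747] [0.00341181 0.00736733] 167.78195639334427 0.059970948280661907
box ((557.5803833007812, 106.9186019897461), (148.5295867919922, 154.5106964111328), 0.32200226187705994)
0.49 0.029609065954113015 0.18347729219072745
0.51 0.02996287489904359 0.18369201270443242
0.53 0.029804364600695063 0.18400621423084507
0.55 0.029631808274656446 0.1837571277899128
0.57 0.03027086370314211 0.18421479564920615
0.59 0.030343691111724858 0.18410511449134645
y 0.06 0.4837911337846214
y 0.08 0.48379129257530057
y 0.1 0.48340914433570087
y 0.12 0.4834100357857328
y 0.14 0.48331533583650754
y 0.16 0.4830325607318063
207 [ 0.52820139 -0.24798194] [0.00353639 0.00818061] 53.872987123538046
[-0.57513564  0.14877552  1.6743726   0.          1.31844454 -1.51970783] [-5.75135637e-01  1.48775518e-01  1.67437260e+00 -8.88178420e-16
  1.31844454e+00  1.62188483e+00]
[-0.57513564  0.14877552  1.6743726   0.          1.31844454  0.0510885 ] None
```

```bash
python3 - <<'E'
from h import *
ya=np.radians(-36.0)
command_gripper(0.6,50)
move_pose([.5282,-.2483,.12],down(ya))
move_linear([.5282,-.2483,.050],feed=.1)
print(read_state()['contact_force'])
command_gripper(0.0,50); wait(.2)
s=read_state(); print(s['finger_gap']*87,s['contact_force'],s['position'])
move_linear([.5282,-.2483,.13],feed=.1); wait(.2)
s=read_state(); print(s['finger_gap']*87,s['contact_force'],s['position'],s['time_s'])
shot("wrist","pics/w_held.png"); shot("scene","pics/s_held.png")
E
python3 -c "
import cv2
p=cv2.imread('pics/w_held.png');cv2.imwrite('pics/w_held2.png',cv2.resize(p[130:260,170:340],(680,520)))"
```

```text
[0.01442706 0.43058406 0.94555328]
0.4659888279796753 [0.25144565 0.57560464 0.77267122] [ 0.52819117 -0.24828862  0.04998715]
0.1552761218386155 [-0.6994252   0.10937612 -1.09638666] [ 0.52770714 -0.24797897  0.12906252] 11.0583
```

View pics/w_held2.png

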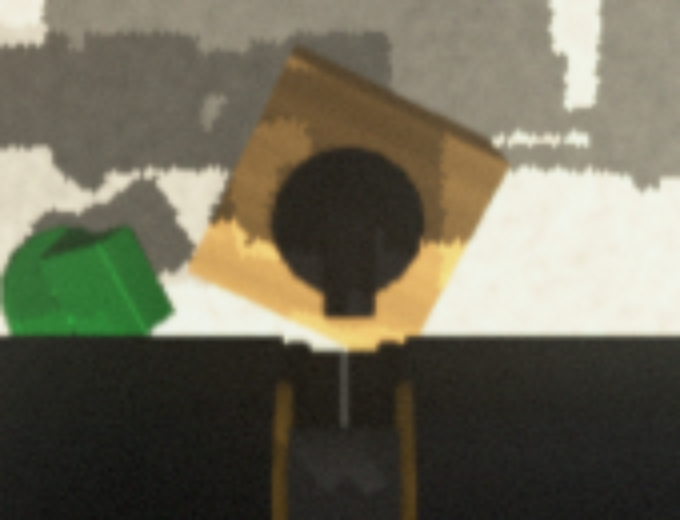

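View pics/s_held.png

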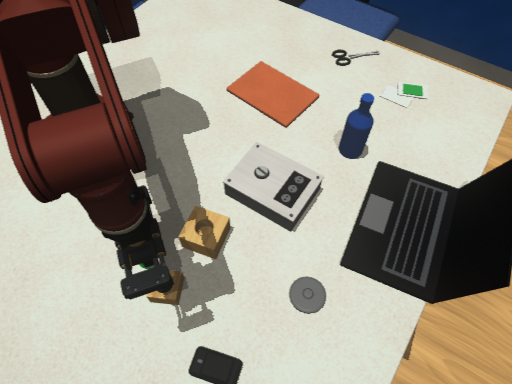

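The grip closed empty: the gap is about 0 and the key still stands in the holder at about (258,185) of the wrist picture. I'll measure where it is now.

Run:
```python
from h import *
def ld(n): 
    f=np.load(n); return f['p'],f['d'],{k:f[k] for k in('fx','fy','cx','cy','cam_to_world')}
p,d,k=ld('pics/w_held.npz'); P=cloud(d,k)
print(k['cam_to_world'])
roi=np.zeros(d.shape,bool); roi[135:213,215:300]=1
for lo,hi in((.03,.0435),(.0445,.055),(.06,.1)):
    m=roi&(P[...,2]>lo)&(P[...,2]<hi); Q=P[m]
    if len(Q): print(lo,hi,len(Q),Q.mean(0),np.median(Q[:,2]),cv2.minAreaRect((Q[:,:2]*1000).astype(np.float32)))
for r in range(160,250,6): print(r,np.round(P[r,257],4),round(float(d[r,257]),3))
s=read_state();print(s['position'],s['joints'],s['finger_gap'])
for l in("key","key_grip","holder"): print(l,[(round(r["confidence"],2),np.round(r["at"],4)) for r in landmark_of(l,"wrist")])
```

```text
[[ 0.80988838  0.56780908  0.14721977  0.56720513]
 [-0.58658236  0.78456086  0.20096118 -0.19340573]
 [-0.00139529 -0.24911265  0.96847351  0.33044474]
 [ 0.          0.          0.          1.        ]]
0.03 0.0435 2298 [ 0.53080359 -0.24337975  0.04121984] 0.04135006150914938 ((527.9424438476562, -248.10256958007812), (64.16748809814453, 64.12803649902344), 27.815387725830078)
0.0445 0.055 728 [ 0.52942984 -0.24636282  0.04735425] 0.047273234038170436 ((528.5709838867188, -247.79769897460938), (37.999244689941406, 38.540870666503906), 52.72390365600586)
0.06 0.1 440 [ 0.52957336 -0.2467612   0.08173893] 0.08309888236383549 ((528.2178344726562, -248.24314880371094), (27.85907745361328, 11.981576919555664), 54.16782760620117)
160 [ 0.544  -0.2272  0.0424] 0.289
166 [ 0.5403 -0.2324  0.0417] 0.291
172 [ 0.5372 -0.2366  0.0478] 0.287
178 [ 0.5365 -0.2374  0.0725] 0.263
184 [ 0.5344 -0.2404  0.0818] 0.255
190 [ 0.5314 -0.2445  0.0838] 0.254
196 [ 0.5279 -0.2492  0.083 ] 0.257
202 [ 0.5248 -0.2536  0.084 ] 0.257
208 [ 0.5215 -0.2582  0.0845] 0.258
214 [ 0.5096 -0.2749  0.0419] 0.304
220 [ 0.5336 -0.2409  0.1732] 0.167
226 [ 0.5336 -0.2408  0.183 ] 0.157
232 [ 0.5334 -0.2411  0.1907] 0.15
238 [ 0.5471 -0.2217  0.2522] 0.084
244 [ 0.5465 -0.2225  0.2542] 0.083
[ 0.52790146 -0.24811352  0.12939898] [-5.74529646e-01  1.67340616e-01  1.69357665e+00  1.19929122e-05
  1.28171830e+00  5.37782312e-02] 0.0077313281970043625
key [(0.85, array([ 0.53  , -0.2508,  0.0193])), (0.66, array([ 4.317e-01, -2.205e-01,  1.000e-04]))]
key_grip [(0.87, array([ 0.4602, -0.2248,  0.029 ])), (0.55, array([ 0.5283, -0.2463,  0.0635]))]
holder [(0.87, array([ 0.526 , -0.2506, -0.0012])), (0.74, array([ 5.226e-01, -9.440e-02, -5.000e-04]))]
```

The key hasn't moved. The picture suggests the fingertips end about 38 mm above the reported TCP, since the finger front ends near row 217 where I expected row 199. I'll check that independently with the scene and top cameras.

Run:
```python
from h import *
move_pose([.50,-.12,.22],down(np.radians(-90))); wait(.3)
s=read_state(); print(s['position'],s['finger_gap'],s['joints'])
for c in("scene","top","wrist"): 
    p,d,k=shot(c,f"pics/{c}_t.png"); P=cloud(d,k)
    q=P-s['position']; m=(np.abs(q[...,0])<.03)&(np.abs(q[...,1])<.03)&(P[...,2]>.1)&(P[...,2]<.5)
    Q=q[m]; print(c,len(Q), np.round(np.sort(Q[:,2])[:12],4) if len(Q) else '')
    for z in (-.01,.0,.01,.02,.03,.04,.05,.06,.07,.08):
        w=Q[(Q[:,2]>=z)&(Q[:,2]<z+.01)]
        if len(w): print(z,len(w),w.min(0)[:2].round(4),w.max(0)[:2].round(4))
p=cv2.imread("pics/scene_t.png"); 
k=get_calibration("scene");T=np.linalg.inv(k['cam_to_world']); c=T[:3,:3]@s['position']+T[:3,3]
u=k['cx']+k['fx']*c[0]/-c[2]; v=k['cy']-k['fy']*c[1]/-c[2]; print(u,v)
u0,v0=int(u),int(v); cr=p[max(0,v0-70):v0+40,u0-60:u0+60].copy(); cr=cv2.resize(cr,None,fx=5,fy=5)
cv2.drawMarker(cr,(300,5*min(70,v0)),(0,0,255)); cv2.imwrite("pics/scene_tc.png",cr)
```

```text
[ 0.49987084 -0.12028174  0.21953581] 0.005989653044410181 [-3.89629627e-01 -6.85764992e-02  1.76671910e+00  1.92065509e-05
  1.44426998e+00  1.18147522e+00]
scene 1670 [0.0367 0.0387 0.0392 0.0397 0.0403 0.0404 0.0406 0.0407 0.0407 0.0409
 0.0409 0.0414]
0.03 4 [ 0.0076 -0.0004] [0.0106 0.0081]
0.04 45 [-0.0095 -0.0109] [0.0117 0.0089]
0.05 42 [-0.0098 -0.0107] [0.0115 0.0079]
0.06 24 [ 0.0079 -0.0107] [0.0118 0.0085]
top 64 [0.1201 0.1228 0.1243 0.1243 0.1246 0.1246 0.1251 0.1254 0.1255 0.1257
 0.1258 0.126 ]
wrist 27729 [0.0388 0.0389 0.0391 0.0391 0.0392 0.0394 0.0396 0.0397 0.0398 0.0401
 0.0401 0.0402]
0.03 9 [ 0.0086 -0.0076] [0.0106 0.0077]
0.04 182 [ 0.0085 -0.0087] [0.0109 0.0088]
0.05 190 [ 0.0082 -0.0082] [0.011  0.0083]
0.06 173 [ 0.0069 -0.0067] [0.011  0.0067]
0.07 4 [ 0.0105 -0.0063] [0.0107 0.0063]
0.08 544 [-0.0079 -0.0048] [0.0053 0.0048]
177.301949364673 192.39722187361207
```

View pics/scene_tc.png

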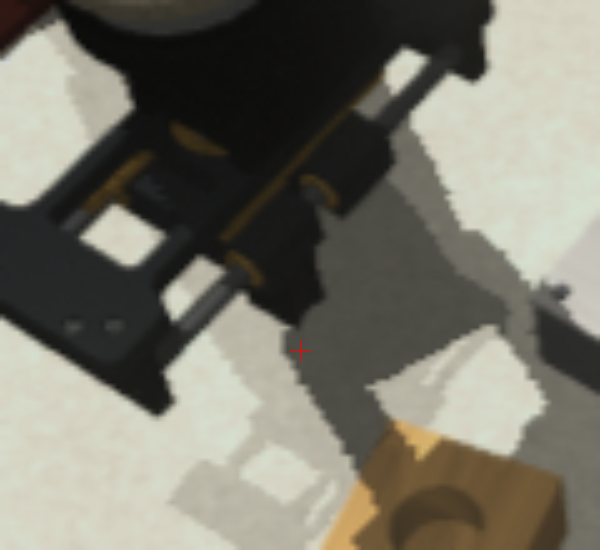

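Both cameras agree: the physical fingertips end about 38 mm above the reported TCP, so the tool offset is wrong in z by that much (lateral error is about 1 mm or less). I'll correct for it and grasp again, with guarded steps.

```bash
echo "OFF=0.038  # physical tip is this far above reported TCP" >> h.py
python3 - <<'E'
from h import *
ya=np.radians(-36.0)
command_gripper(0.6,50)
move_pose([.5282,-.2483,.09-OFF+.04],down(ya))
move_linear([.5282,-.2483,.068-OFF],feed=.1); f0=read_state()['contact_force']
move_linear([.5282,-.2483,.0505-OFF],feed=.05)
s=read_state(); print(s['contact_force']-f0,s['position'])
command_gripper(0.0,50); wait(.2)
s=read_state(); print(s['finger_gap']*87,s['contact_force'],s['ft_torque'],s['position'],s['time_s'])
E
```

```text
[-0.12295971  1.03810993 -1.24604409] [ 0.52786168 -0.24806881  0.01203718]
11.645915418616914 [-0.5604109  -0.18380184 -0.32426801] [-0.01408908  0.05983276 -0.02788438] [ 0.52823018 -0.24836308  0.01257361] 17.1667
```

Gripped: the gap is 11.6 mm, matching the 12 mm grip. Now lift and hover over the stud.

Run:
```python
from h import *
move_linear([.5282,-.2483,.10],feed=.12); wait(.2)
s=read_state(); print(s['finger_gap']*87,s['contact_force'])
move_pose([.5502,.1069,.10],down(np.radians(77.7)))
move_linear([.5502,.1069,.072],feed=.1); wait(.3)
s=read_state(); print(s['finger_gap']*87,s['contact_force'],s['position'],s['time_s'])
for c in("scene","top","wrist"): p,d,k=shot(c,f"pics/{c}_hov.png")
p=cv2.imread("pics/wrist_hov.png"); s_=cv2.imread("pics/scene_hov.png")
cv2.imwrite("pics/hov.png",np.hstack([cv2.resize(p[120:250,190:320],(400,400)),cv2.resize(s_[115:215,205:305],(400,400))]))
```

```text
11.56053430459533 [-0.26789363 -0.37417407 -0.12085501]
11.618289441669058 [-0.41585757 -0.83894756 -0.99537906] [0.5506997  0.10692489 0.07268116] 20.3167
```

View pics/hov.png

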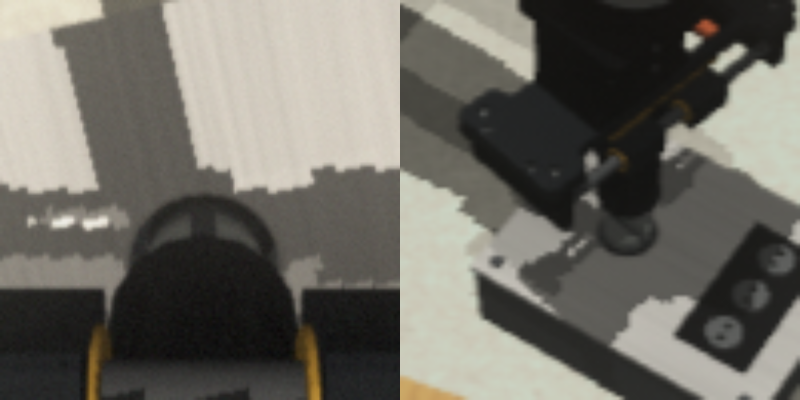

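The wrist view shows the slot at crop column 203, lined up with the key's collar at about column 205. I'll make a guarded descent.

Run:
```python
from h import *
x,y=.5502,.1069
move_linear([x,y,.0625],feed=.06); wait(.1)
f0=np.mean([(wait(.02),read_state()['contact_force'])[1] for _ in range(5)],0); print('f0',f0)
z=.0625
while z>.047:
    z-=.001; move_linear([x,y,z],feed=.03); 
    ss=[(wait(.01),read_state())[1] for _ in range(3)]
    f=np.mean([s['contact_force'] for s in ss],0)-f0; pz=np.mean([s['position'][2] for s in ss])
    print(round(z,4),round(pz,4),f.round(1))
    if f[2]>6: break
print(read_state()['time_s'])
```

```text
f0 [-0.16935807  0.02117618 -0.6052934 ]
0.0615 0.0615 [ 0.3  0.3 -0.2]
0.0605 0.0604 [-0.1 -0.3  0.3]
0.0595 0.0594 [ 0.2  0.2 -0.6]
0.0585 0.0584 [ 0.  -0.7 -0.3]
0.0575 0.0574 [ 0.1  0.  -0.6]
0.0565 0.0564 [ 0.6 -0.  -0.5]
0.0555 0.0554 [-0.5 -0.   0. ]
0.0545 0.0544 [ 0.3  0.1 -0.3]
0.0535 0.0534 [ 0.5 -0.5  0.3]
0.0525 0.0524 [ 0.3 -0.5 -0.3]
0.0515 0.0515 [-0.  -0.3  0.3]
0.0505 0.0507 [-0.6 -0.5  2.4]
0.0495 0.05 [-1.9 -0.5  5.6]
0.0485 0.0496 [-4.   0.2 10.2]
24.8083
```

The blade is in the slot: it slid 8 mm below the head's top without contact, then met the floor at 10 N. Now turn clockwise with the press regulated.

```bash
cat > turn.py <<'E'
from h import *
import sys,json
x,y=.5502,.1069
f0z=-.6
yaw,z=json.load(open('st.json')); end=float(sys.argv[1]); step=float(sys.argv[2])
def meas(n=4):
    ss=[(wait(.01),read_state())[1] for _ in range(n)]
    return np.mean([s['contact_force'] for s in ss],0),np.mean([s['position'] for s in ss],0),ss[-1]
t0=read_state()['time_s']
while yaw>end:
    yaw-=step; 
    move_linear([x,y,z],attitude=down(yaw),feed=.05)
    f,p,s=meas(); fz=f[2]-f0z
    print(round(np.degrees(yaw),1),'z',round(z,4),p.round(4),'F',f.round(1),'Tz',s['ft_torque'][2].round(2),round(s['time_s'],2))
    if p[2]<.0468: print('DROPPED'); break
    if np.hypot(f[0],f[1])>25 or abs(s['ft_torque'][2])>1.5: print('high');break
    z-=np.clip((10-fz)/4600*.7,-.001,.0015)
    json.dump([yaw,z],open('st.json','w'))
json.dump([yaw,z],open('st.json','w'))
E
python3 - <<'E'
import json,numpy as np
json.dump([float(np.radians(77.7)),.0485],open('st.json','w'))
E
python3 turn.py 1.10 0.06
```

```text
74.3 z 0.0485 [0.551  0.107  0.0496] F [-2.1  0.   7.8] Tz 0.0 25.09
70.8 z 0.0483 [0.5513 0.107  0.0496] F [-1.8 -0.2  8.5] Tz 0.06 25.38
67.4 z 0.0481 [0.5513 0.107  0.0496] F [-2.1 -0.4  9.2] Tz -0.01 25.66
63.9 z 0.0481 [0.5513 0.107  0.0496] F [-2.3 -0.6  9.5] Tz -0.01 25.94
60.5 z 0.0481 [0.5513 0.1069 0.0496] F [-2.  -0.9  8.9] Tz 0.03 26.23
```

```bash
python3 turn.py 0.6 0.08; python3 turn.py -0.3 0.04
```

```text
55.9 z 0.048 [0.5513 0.1069 0.0495] F [-2.1 -0.4  9.7] Tz -0.01 26.51
51.3 z 0.0481 [0.5513 0.1068 0.0495] F [-2.3 -0.7  9.6] Tz 0.06 26.79
46.8 z 0.0481 [0.5513 0.1068 0.0495] F [-2.2 -0.9  9.2] Tz 0.01 27.07
42.2 z 0.0481 [0.5512 0.1068 0.0494] F [-1.9 -1.   8.8] Tz -0.03 27.36
37.6 z 0.048 [0.5513 0.1067 0.0494] F [-2.5 -0.7  9.5] Tz -0.03 27.64
33.0 z 0.048 [0.5512 0.1067 0.0494] F [-2.8 -1.3  9.4] Tz -0.02 27.93
30.7 z 0.048 [0.5512 0.1067 0.0495] F [-2.2 -0.9  9.5] Tz 0.11 28.21
28.4 z 0.048 [0.5511 0.1066 0.0494] F [-2.5 -1.6  9.6] Tz 0.05 28.49
26.1 z 0.048 [0.5511 0.1066 0.0494] F [-2.4 -1.4  9. ] Tz -0.0 28.77
23.8 z 0.048 [0.5512 0.1066 0.0494] F [-2.5 -1.2  9.5] Tz 0.1 29.06
21.6 z 0.048 [0.5512 0.1067 0.0494] F [-2.6 -1.3  9.5] Tz 0.04 29.34
19.3 z 0.048 [0.5511 0.1066 0.0494] F [-2.5 -0.6  9.1] Tz 0.09 29.62
17.0 z 0.048 [0.5511 0.1066 0.0494] F [-3.1 -1.4 10.1] Tz 0.03 29.91
14.7 z 0.0481 [0.551  0.1066 0.0495] F [-2.7 -1.2  9.2] Tz 0.06 30.19
12.4 z 0.0481 [0.551  0.1065 0.0494] F [-2.8 -1.1  9.4] Tz -0.01 30.48
10.1 z 0.0481 [0.551  0.1066 0.0489] F [-0.9 -0.7  4.9] Tz 0.02 30.76
7.8 z 0.0474 [0.5507 0.1067 0.0476] F [ 0.6 -1.6  2.8] Tz -0.0 31.04
5.5 z 0.0464 [0.5505 0.1069 0.0464] F [ 0.6 -0.5  2.3] Tz 0.03 31.32
DROPPED
```

The force fell and the stud is sinking under the key, so I'm over the gap. I'll stop turning and press straight down.

Run:
```python
from h import *
x,y=.5502,.1069; z=.0464
while z>.0405:
    z-=.001; move_linear([x,y,z],feed=.03)
    ss=[(wait(.01),read_state())[1] for _ in range(3)]
    f=np.mean([s['contact_force'] for s in ss],0); pz=np.mean([s['position'][2] for s in ss])
    print(round(z,4),round(pz,4),f.round(1),ss[-1]['time_s'])
    if f[2]>11: break
wait(.2); s=read_state(); print(s['position'],s['contact_force'],s['finger_gap']*87,s['time_s'])
```

```text
0.0454 0.0455 [ 1.2 -0.6  3.1] 31.6
0.0444 0.0453 [-0.8 -0.4  7.4] 31.875
0.0434 0.0451 [-2.9 -1.1 13.1] 32.15
[0.55082071 0.10694472 0.04514158] [-2.86343008 -1.65719948 13.27322735] 11.290932971621897 32.35
```

Run:
```python
from h import *
x,y=.5502,.1069
move_linear([x,y,.10],feed=.12)
move_linear([x,y-.07,.15],feed=.25); wait(.3)
s=read_state(); print(s['finger_gap']*87,s['contact_force'],s['time_s'])
p,d,k=shot("wrist","pics/w_after.png"); P=cloud(d,k)
m=(np.hypot(P[...,0]-.5502,P[...,1]-.1069)<.013); print('head z',np.percentile(P[m][:,2],[5,25,50,75,95]))
m=(np.hypot(P[...,0]-.5502,P[...,1]-.1069)>.024)&(np.hypot(P[...,0]-.5502,P[...,1]-.1069)<.034); print('cover z',np.percentile(P[m][:,2],[5,50,95]))
cv2.imwrite("pics/w_after2.png",cv2.resize(p,(768,576)))
```

```text
11.817865598802719 [-0.28995294  0.54981792 -0.66263685] 33.7667
head z [0.06215968 0.35036342 0.35036342 0.35036342 0.35036342]
cover z [0.06037978 0.06199867 0.28156966]
```

View pics/w_after2.png

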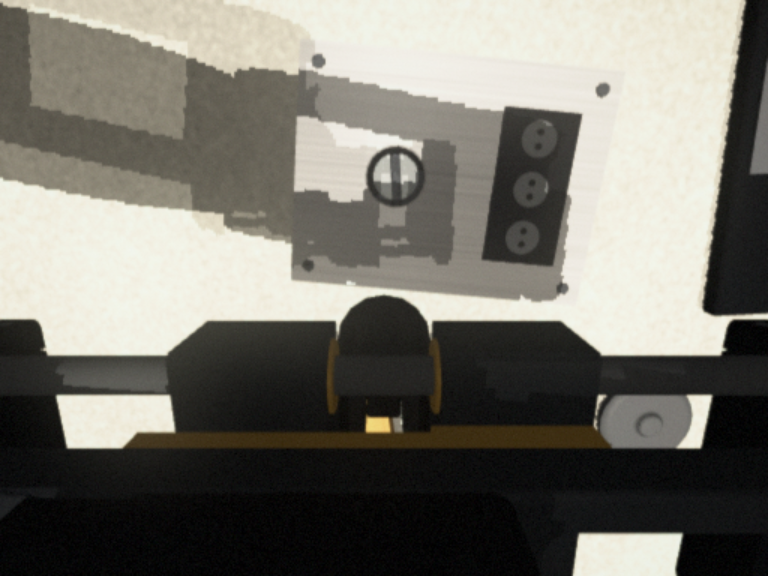

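Run:
```python
from h import *
f=np.load('pics/w_after.npz'); d=f['d']; P=cloud(d,f); ok=(d>0)&(P[...,2]<.15)
r=np.hypot(P[...,0]-.5502,P[...,1]-.1069)
for a,b in((0,.006),(.006,.0135),(.0155,.018),(.022,.032)):
    m=ok&(r>=a)&(r<b); print(a,b,m.sum(),np.percentile(P[m][:,2],[5,25,50,75,95]).round(4) if m.any() else '')
p=f['p']; c=p[95:140,240:290]; print(np.count_nonzero(d[95:140,240:290]==0))
cv2.imwrite('pics/z.png',cv2.resize(c,(500,450),interpolation=cv2.INTER_NEAREST))
```

```text
0 0.006 117 [0.0533 0.0541 0.0546 0.0619 0.0629]
0.006 0.0135 472 [0.0538 0.0611 0.062  0.0627 0.0635]
0.0155 0.018 100 [0.0086 0.0109 0.041  0.0415 0.0421]
0.022 0.032 1804 [0.06   0.0608 0.0614 0.0618 0.0625]
11
```

View pics/z.png

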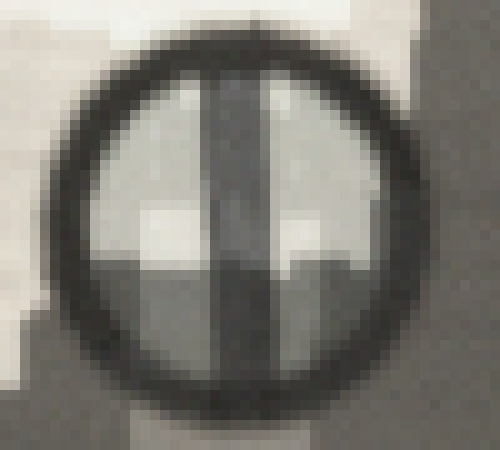

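The depth check shows the head 1 mm above the cover (62.3 against 61.4 mm) and the slot floor at 54.3 mm, so the stud is caught. Now back to the holder.

Run:
```python
from h import *
x,y=.5282,-.2483
move_pose([x,y,.09],down(np.radians(-36))); wait(.1)
move_linear([x,y,.05],feed=.1); wait(.15)
f0=np.mean([(wait(.02),read_state()['contact_force'])[1] for _ in range(4)],0)
z=.05
for z in [.044,.038,.032,.027,.023,.020,.018,.0165,.0155,.0145,.0135,.0125,.0115,.0105]:
    move_linear([x,y,z],feed=.06); 
    ss=[(wait(.01),read_state())[1] for _ in range(3)]
    f=np.mean([s['contact_force'] for s in ss],0)-f0; print(z,np.mean([s['position'][2] for s in ss]).round(4),f.round(1))
    if f[2]>3: break
print(read_state()['time_s'])
```

```text
0.044 0.0436 [-0.1 -0.6  0.1]
0.038 0.0374 [-0.  -0.2  0.1]
0.032 0.0315 [-0.4 -0.7 -0.3]
0.027 0.0266 [-0.3 -0.2 -0.2]
0.023 0.0227 [-0.3 -0.9  0.7]
0.02 0.0198 [ 0.4 -0.4 -0.2]
0.018 0.0178 [-0.4 -0.6 -0.2]
0.0165 0.0164 [-0.  -0.8  0.6]
0.0155 0.0154 [-0.  -0.4  0.4]
0.0145 0.0144 [-0.1 -0.3 -0.1]
0.0135 0.0134 [-0.3 -0.8  0.1]
0.0125 0.0126 [-0.  -0.9  0.1]
0.0115 0.0125 [-3.   1.2  7.9]
39.3833
```

Contact came at exactly the seated height (0.0125). Release, retreat and look.

Run:
```python
from h import *
x,y=.5282,-.2483
move_linear([x,y,.0123],feed=.05); wait(.1)
command_gripper(0.6); wait(.1)
move_linear([x,y,.07],feed=.1)
move_linear([x-.0,y-.0,.20],feed=.25); wait(.3)
p,d,k=shot("wrist","pics/w_end.png"); P=cloud(d,k); ok=(d>0)
roi=(np.hypot(P[...,0]-x,P[...,1]-y)<.03)&ok; roi[212:]=0
for lo,hi in((.0445,.055),(.07,.1)):
    Q=P[roi&(P[...,2]>lo)&(P[...,2]<hi)]; print(lo,len(Q),np.median(Q[:,2]),cv2.minAreaRect((Q[:,:2]*1000).astype(np.float32)))
Q=P[roi&(P[...,2]>.075)]; A=np.c_[Q[:,:2]-Q[:,:2].mean(0),np.ones(len(Q))]; print('top tilt',np.linalg.lstsq(A,Q[:,2],rcond=None)[0])
h=(np.hypot(P[...,0]-x,P[...,1]-y)<.05)&ok&(P[...,2]>.03)&(P[...,2]<.06); h[212:]=0
print('holder',cv2.minAreaRect((P[h][:,:2]*1000).astype(np.float32)))
for c in("scene","top"):
    p,d,k=shot(c,f"pics/{c}_end.png")
    for l in("key","holder","bottle","cup_lid","mouse","tablet"): print(c,l,[(round(r["confidence"],2),np.round(r["at"],3)) for r in landmark_of(l,c)][:3])
s=read_state(); print(s['contact_force'],s['time_s'])
w=cv2.imread("pics/w_end.png"); s_=cv2.imread("pics/scene_end.png")
cv2.imwrite("pics/end.png",np.hstack([cv2.resize(w[130:230,205:305],(400,400)),cv2.resize(s_[210:320,110:220],(400,400))]))
```

```text
0.0445 494 0.04730515860682466 ((528.8287353515625, -247.8032684326172), (37.419586181640625, 38.47952651977539), 52.77841567993164)
0.07 258 0.08321937133602664 ((527.74462890625, -248.0651092529297), (28.20433807373047, 10.632126808166504), 53.98221206665039)
top tilt [-0.0044718  -0.02827628  0.08315079]
holder ((527.7955932617188, -248.11920166015625), (64.19564056396484, 63.95516586303711), 27.673812866210938)
scene key [(0.81, array([ 0.524, -0.247,  0.021]))]
scene holder [(0.72, array([ 0.524, -0.095, -0.003])), (0.64, array([ 0.526, -0.248,  0.002]))]
scene bottle [(0.7, array([ 0.696,  0.347, -0.002]))]
scene cup_lid [(0.81, array([ 0.798, -0.086, -0.001]))]
scene mouse [(0.71, array([ 0.588,  0.111, -0.001])), (0.7, array([ 0.716, -0.314,  0.   ]))]
scene tablet [(0.86, array([0.39 , 0.412, 0.001]))]
top key [(0.61, array([ 0.429, -0.218,  0.001])), (0.6, array([ 0.528, -0.247,  0.018]))]
top holder [(0.92, array([ 0.524, -0.094,  0.002]))]
top bottle [(0.76, array([ 0.695,  0.344, -0.   ]))]
top cup_lid [(0.91, array([ 0.802, -0.082,  0.002])), (0.31, array([ 0.526, -0.247,  0.018]))]
top mouse [(0.61, array([ 0.719, -0.316, -0.003])), (0.22, array([ 0.529, -0.246,  0.022]))]
top tablet [(0.39, array([ 0.719, -0.315, -0.002]))]
[-0.2855454  -0.38803145 -0.31960895] 43.2167
```

View pics/end.png

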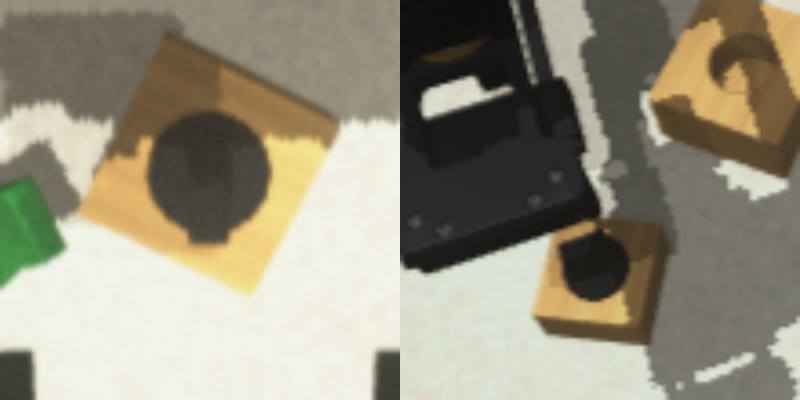

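The picture shows the key upright in the small holder, with its collar lying flat on the block. Depth readings have its collar and top at the same heights as at the start, centred to about 1 mm, and the gripper is clear.

```bash
python3 -c "
from station import *
print(hand_in())"
```

```text
the job is handed in; nothing more can be done
None
```

I locked the stud with the black key, put the key back in the small holder and handed the job in; the verdict is not reported. It took about 43 s of the 61 s allowed.

- **Missed first grasp:** The first try closed on air and moved nothing. The scene and wrist cameras both showed the real fingertips about 38 mm above the reported TCP. I corrected for that and the second grasp held at about 11.6 mm on the 12 mm grip.
- **Turning the stud:** The blade went into the slot without touching the sides. I turned it clockwise at about 9–10 N for roughly 70° until it dropped, then pressed it down to about 13 N, slightly over the advised 12 N.
- **Stud check:** After the drop, the wrist depth showed the head about 1 mm above the cover and the slot's floor about 6 mm lower than at the start, so it is caught.
- **Key check:** The collar and grip top are at the same heights as at the start. The key is centred in the holder to about 1 mm, and the tilt fitted to its top is about 0.03 rad.
- **Surroundings:** The bottle, cup lid, mouse and tablet were found within about 5 mm of where they started. The top camera's network missed the tablet in the last picture and labelled the mouse as the tablet. The scene camera still placed the tablet where it started.

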